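# Let the pellet press down slowly

### The arm

A 6-joint arm with a two-finger parallel gripper is mounted at the origin on the work surface. World frame = base frame: x ahead of the robot, y to its left, z up, the work surface at z = 0. Lengths are in mm, angles in rad, forces in N, time in s.
With the tool pointing down it reaches from about 300 to 775 mm from the base axis. Payload 14.6 kg.
Tool frame: the origin (TCP) lies on the mounting face of the last link; the fingertips stand 199 mm ahead of it and the grasp point (between the pads) lies 180 mm ahead of it; z points along the fingers, y is the line along which they close (so a half turn about z gives the same grasp; the last joint's range is limited). The gripper opens to 94 mm and grips with 3 to 60 N. Pads are 16 mm wide; open, the fingers measure 119 mm over their backs; the gripper's body (75 mm by 177 mm) begins 78 mm behind the grasp point.
Start: joints at [1.098, 0.3, 1.521, -0, 1.321, -0.067], TCP at [217.112, 505.325, 404.646] pointing down, gripper open.
Joint ranges: [-3.03, 3.03], [-0.79, 2.21], [0.23, 2.52], [-1.04, 4.18], [0, 3.07], [-2.55, 2.55]. Speed limits (rad/s): [2.22, 2.22, 2.57, 3.14, 3.14, 3.14].

### API

Orientations are given as [roll, pitch, yaw] about the fixed x, y, z axes, in that order (R = Rz(yaw) Ry(pitch) Rx(roll)).
In Python, from cell import manip gives the robot as it stands. The module is installed in compiled form; this text tells all that it offers.
- The arm moves only by the shell command python3 -m creep 'ROWS' [FORCE]. ROWS is a JSON object of lists of equal length, an entry for each row: "slide": the shift along the world's x, y, z in cm, a list of three; "turn": the turn about the world's z in rad; "claw": the opening, from 0 (shut) to 1 (fully open). A call has 1 to 8 rows; each row shifts and turns the commanded pose from where the row before left it; what a row does not reach is not made up. A row lasts 1/8 s, in which the tool goes at most 62.5 mm and 10.7 degrees, less where a joint would pass 70% of its speed; a pose out of reach is approached as far as the arm can. A call with a gripper value outside its range is refused whole. The fingers move at their own pace and stop on an object; FORCE is the grip in N (left out, the last holds). Time passes only in rows, so rows that do not move let the fingers close. It gives the time, the measured TCP pose, the force, the opening and the grip force at its end, in the units of the state.
- manip.read_state(): the state, without advancing time (a new reading comes with each control period).
- manip.camera(name): name is "scene" or "top" or "wrist"; returns (picture, depth): 400x640x3 uint8, red, green, blue; 400x640 float32, mm along the optical axis (not along the pixel's ray), 0 where there is no reading.
- manip.calibration(name): a dict with "intrinsics" (3x3 intrinsics, pixels), "k1" (the pictures are not rectified: a ray, as slopes to the right and down, at radius r is drawn at 1 + k1 r^2 times it, then the intrinsics apply), "pose" (4x4, takes a point from camera to world coordinates). Camera axes: x right, y up, looking along -z (the intrinsics and any distortion apply to the point x, -y, -z); pixel columns grow to the right and rows downward; lengths in mm; the calibration is good to about 2 mm. A picture is of the moment at which its call begins: read the wrist's pose just before it. calibration takes no time and is no camera call; for the wrist camera it gives the pose at the moment of the call.
- manip.sign_off(): hands the job in; it is judged then, once.
Trained networks look in the newest picture that a camera, given by its name, has taken for a name from the list of things; names that differ only in an ending like _2 or _b are one class to them, and where a whole thing is asked for, a point or a joint stands for the part that bears it (a point fixed in the world has none). Each returns a list of dicts, best first, with "score" (0 to 1); they miss things now and then, are a little off and sometimes report something else, mostly with a low value. They report only what shows in the picture. A call takes as long as a camera call.
- manip.cut_out(query, camera): "mask" (400x640 bool, what is visible of it) and "position" ([column, row] in pixels, amid what is visible of it).
The state is a dict: "clock": time; "joints": joint angles; "qd": joint speeds; "effort": joint torques, N m; "eef_pos": TCP position; "eef_rot": TCP orientation; "wrist_force": force on the tool from outside, world axes, zero at the start; "moment": the same for the moment, N m; "finger_gap": finger opening in mm; "finger_force": force on a finger pad.
Only numpy, scipy, OpenCV 4.12 (cv2) and the standard library are available. Lean on these libraries where they do the work, as an engineer would, in place of code of your own. Each camera call takes 0.05 s, during which the arm holds its last target. There are 200 camera calls.

### The job

The ram of the bench pellet press is still up under oil pressure with the die on it. Crack its release valve, the one with the T-bar handle, open by about an eighth of a turn (45 degrees) counter-clockwise seen from above, so that the ram sinks slowly rather than dropping, and leave it open until the ram is fully down. Leave the round gauge knob beside it unturned, and let go of the valve at the end with it still open.

Things in the scene. Friction and masses are not known exactly. Their poses are not given: they have to be found in the camera images.
- release_grip (a point): Centre of the release valve's T-bar handle: black bar 60 mm long, 14 wide, 24 tall, on a thin stem. The point is on the vertical turning axis, half-way up the bar, 93 mm above the table; a brass bonnet (30 mm across) ends 24 mm below it. z up, x along the bar, y across it, turning with it. The round gauge knob's axis is 85 to 110 mm off, on either side along the white block; else clear for 70 mm.
- release_valve (a joint): Release valve angle (rad): 0 shut, grows counter-clockwise from above, stop at 2.2. Light friction (0.1 N m); stays where left. The ram holds below 0.25, starts to sink somewhere at 0.3 to 0.5, and sinks faster the wider the valve is open: about 8 mm/s at 0.79 (45 degrees), 20 mm/s at about 1.4 (80 degrees), 28 mm/s at most. Shutting it stops the ram.
- ram (a joint): Ram height above its bottom stop (m): 0 fully down, at the start 0.020 to 0.027. It carries a steel platen (68 mm across) and dark die (46 mm across, 40 tall) between the two columns at the far end of the block from the valves, under a crosshead whose top is 183 mm above the table and whose edge is at least 120 mm from the valve's axis.
- gauge_knob (a joint): angle of the round gauge knob (rad), 0 as found: a plain black knob 36 mm across and 20 mm tall, its top 101 mm above the table. Not to be turned.

How it is judged:
By the outcome, as a careful person would: the job done as asked, in the order asked, and still so for the second after the job is handed in, with the robot touching nothing.
It also fails if it takes over 35 s, if anything falls off the work surface, if the arm or the gripper's body presses on something with over 40 N, if the wrist force passes 120 N, or if a joint passes its speed limit or range.

## Working session

There is one attempt and no reset: what is moved stays moved. The work goes in short steps, Python scripts to look and compute and a shell command to move; the robot and the scene stay as the last step left them, time stands still between calls to the robot, and variables do not carry over. Pictures are saved under pics/ and viewed, at most 10 in all, crops included, and the job is handed in when it is done.

```bash
mkdir -p pics
cat > h.py <<'E'
import numpy as np, cv2
from cell import manip
def pts(name, depth, cal=None):
    c=cal or manip.calibration(name); K=np.array(c["intrinsics"]); P=np.array(c["pose"])
    v,u=np.mgrid[0:400,0:640].astype(float)
    uv=np.stack([u.ravel(),v.ravel()],1)[:,None]
    n=cv2.undistortPoints(uv,K,np.array([c["k1"],0,0,0.]))[:,0]
    d=depth.ravel(); X=np.stack([n[:,0]*d,-n[:,1]*d,-d,np.ones_like(d)])
    return (P@X)[:3].T.reshape(400,640,3)
E
python3 - <<'E'
from h import *
s=manip.read_state(); print(s["clock"],s["eef_pos"],s["eef_rot"],s["finger_gap"])
ims=[]
for n in ["scene","top"]:
    cal=manip.calibration(n); im,d=manip.camera(n); ims.append(im); W=pts(n,d,cal)
    cv2.imwrite(f"pics/{n}0.png",im[:,:,::-1])
    for q in ["release_grip","gauge_knob","ram"]:
        for r in manip.cut_out(q,n)[:2]:
            m=r["mask"]&(d>0); w=W[m]
            print(n,q,round(r["score"],2),np.round(r["position"]),m.sum(),np.round(np.median(w,0)),np.round(np.percentile(w,[3,97],axis=0)).tolist())
E
```

```text
0.0 [217.08672947 505.29938646 404.09189157] [-3.14042328e+00 -7.87674346e-05  2.73582677e+00] 94.24980861081592
scene release_grip 0.81 [270. 189.] 573 [527.  24. 100.] [[465.0, 8.0, 44.0], [550.0, 42.0, 106.0]]
scene gauge_knob 0.66 [401. 170.] 1375 [558. 222.  98.] [[526.0, 201.0, 63.0], [573.0, 257.0, 135.0]]
scene gauge_knob 0.64 [212. 188.] 497 [502. -66. 100.] [[478.0, -82.0, 69.0], [512.0, -50.0, 102.0]]
scene ram 0.94 [401. 172.] 1364 [558. 223.  98.] [[526.0, 201.0, 63.0], [573.0, 258.0, 135.0]]
top release_grip 0.77 [360. 217.] 293 [520.  24. 105.] [[495.0, 9.0, 86.0], [546.0, 40.0, 107.0]]
top gauge_knob 0.69 [409. 230.] 347 [493. -65. 101.] [[477.0, -81.0, 85.0], [509.0, -49.0, 103.0]]
top ram 0.63 [245. 224.] 114 [513. 234.  94.] [[507.0, 215.0, 88.0], [519.0, 253.0, 96.0]]
```

View pics/top0.png

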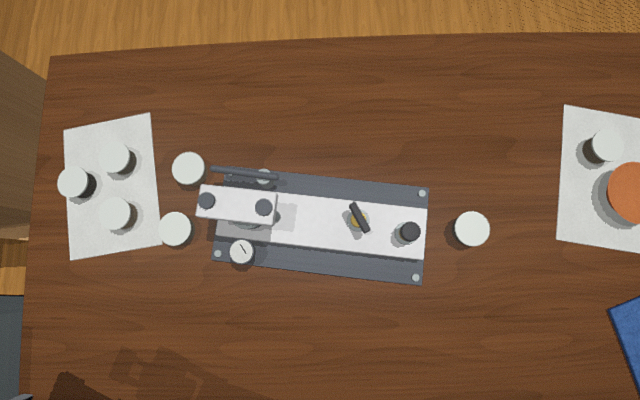

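View pics/scene0.png

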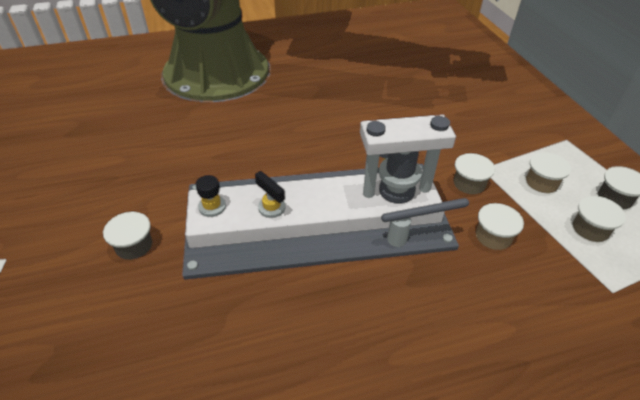

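The top view shows the T-bar at about (360,217), running from (353,204) to (368,231), which puts it roughly 30° from +x. The gauge knob is at (409,230) and the crosshead at (237,205). The scene view shows the same layout, with the ram raised. I'm setting out towards a hover over the bar.

```bash
python3 -m creep '{"slide":[[3,-4.8,0],[3,-4.8,0],[3,-4.8,0],[3,-4.8,0],[3,-4.8,0],[3,-4.8,0],[3,-4.8,0],[3,-4.8,0]],"turn":[-0.18,-0.18,-0.18,-0.18,-0.18,-0.18,-0.18,-0.18],"claw":[1,1,1,1,1,1,1,1]}' 40
```

```text
clock: 1.4
eef_pos: [457.8, 119.6, 404.9]
eef_rot: [3.141, -0.0, 1.29]
wrist_force: [0.6, 0.8, -0.1]
finger_gap: 94.1
finger_force: 0.0
```

```bash
python3 -m creep '{"slide":[[3,-4.8,0],[3,-4.8,0],[0.2,0,0],[0,0,0],[0,0,0],[0,0,0]],"turn":[-0.18,-0.18,-0.18,-0.18,-0.07,0],"claw":[1,1,0.6,0.6,0.6,0.6]}'
python3 - <<'E'
from h import *
s=manip.read_state(); print(s["clock"],s["eef_pos"],s["eef_rot"],s["finger_gap"],s["joints"])
for n in ["wrist","top"]:
    cal=manip.calibration(n); im,d=manip.camera(n); W=pts(n,d,cal)
    cv2.imwrite(f"pics/{n}1.png",im[:,:,::-1])
    for q in ["release_grip","gauge_knob"]:
        for r in manip.cut_out(q,n)[:2]:
            m=r["mask"]&(d>0); w=W[m]
            if not len(w): continue
            print(n,q,round(r["score"],2),np.round(r["position"]),m.sum(),np.round(np.median(w,0)),np.round(np.percentile(w,[3,97],axis=0)).tolist())
            t=w[(w[:,2]>98)&(w[:,2]<112)][:,:2].astype(np.float32)
            if len(t)>20:
                c,sz,a=cv2.minAreaRect(t); e=np.linalg.eigh(np.cov(t.T))[1][:,1]
                print("  rect",c,sz,a,"axis",np.arctan2(e[1],e[0]), "mean",t.mean(0))
E
```

```text
clock: 2.15
eef_pos: [519.1, 25.3, 404.6]
eef_rot: [3.142, 0.0, 0.506]
wrist_force: [0.7, -0.7, -1.3]
finger_gap: 58.3
finger_force: 0.0
2.15 [519.11370695  25.30299469 404.64481341] [3.14157344e+00 1.00586824e-05 5.06349708e-01] 58.331007357665456 [-2.17723932e-02  2.32482448e-01  1.60623937e+00 -2.24649666e-05
  1.30286985e+00  1.04268017e+00]
wrist release_grip 0.82 [322. 194.] 995 [524.  26. 104.] [[497.0, 11.0, 98.0], [548.0, 41.0, 106.0]]
  rect (521.2915649414062, 25.110456466674805) (59.85049057006836, 13.957254409790039) 26.897838592529297 axis -2.6767145713646596 mean [522.92145   25.957539]
wrist release_grip 0.54 [133.  35.] 1416 [562. 224.  94.] [[553.0, 204.0, 88.0], [572.0, 252.0, 123.0]]
  rect (559.8802490234375, 225.9858856201172) (24.164302825927734, 4.039597034454346) 70.21446228027344 axis 1.1775495059984393 mean [559.2819  222.98149]
wrist gauge_knob 0.58 [400. 253.] 86 [508. -70. 100.] [[502.0, -78.0, 86.0], [511.0, -64.0, 101.0]]
  rect (506.4107360839844, -72.77842712402344) (17.814775466918945, 3.7095375061035156) 59.052391052246094 axis 1.039131321212134 mean [506.52625 -71.99003]
top gauge_knob 0.9 [409. 231.] 360 [493. -66. 101.] [[477.0, -83.0, 47.0], [509.0, -49.0, 103.0]]
  rect (493.6614990234375, -66.26576232910156) (34.536766052246094, 34.33594512939453) 88.62504577636719 axis 1.6081089828521846 mean [492.96255  -66.111145]
top gauge_knob 0.43 [245. 225.] 103 [513. 234.  94.] [[507.0, 215.0, 91.0], [517.0, 249.0, 96.0]]
```

View pics/wrist1.png

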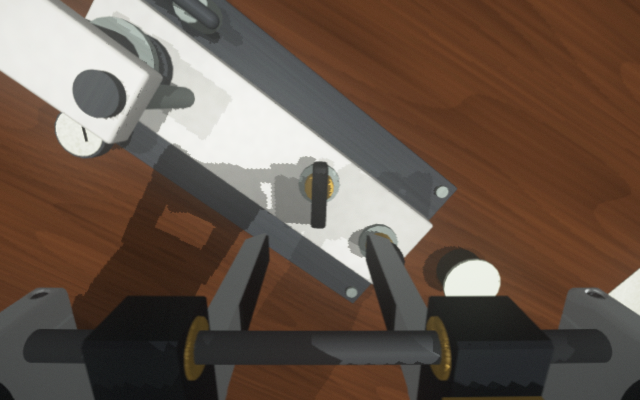

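The wrist view shows the bar at (319,194), upright between the fingers. The fitted rectangle is 59.9 x 14.0 mm with its top at 105 mm, which matches the given size, and it is centred at (521.3, 25.1) at 26.9°. Descending to grasp at z ≈ 96.

```bash
python3 -m creep '{"slide":[[0.2,0,-3],[0,0,-4],[0,0,-3],[0,0,-2],[0,0,-0.8],[0,0,0]],"turn":[-0.037,0,0,0,0,0],"claw":[0.6,0.6,0.6,0.6,0.6,0.6]}' && python3 -m creep '{"slide":[[0,0,0],[0,0,0],[0,0,0],[0,0,0],[0,0,0],[0,0,0]],"turn":[0,0,0,0,0,0],"claw":[0.3,0.1,0.1,0.1,0.1,0.1]}' 25
```

```text
clock: 3.2
eef_pos: [521.2, 25.3, 276.8]
eef_rot: [-3.142, 0.0, 0.469]
wrist_force: [0.2, -0.1, 0.0]
finger_gap: 56.2
finger_force: 0.0
clock: 3.95
eef_pos: [521.3, 24.9, 276.8]
eef_rot: [3.14, -0.0, 0.469]
wrist_force: [2.0, -4.2, -0.1]
finger_gap: 13.7
finger_force: 25.0
```

```bash
python3 -m creep '{"slide":[[0,0,0],[0,0,0],[0,0,0],[0,0,0],[0,0,0],[0,0,0],[0,0,0],[0,0,0]],"turn":[0.1,0.12,0.13,0.13,0.13,0.1,0.075,0],"claw":[0.05,0.05,0.05,0.05,0.05,0.05,0.05,0.05]}'
python3 - <<'E'
from h import *
s=manip.read_state(); print(s["clock"],s["eef_rot"],s["moment"],s["finger_gap"])
im,d=manip.camera("scene"); cv2.imwrite("pics/s2.png",cv2.resize(im[90:260,160:480,::-1],None,fx=2.4,fy=2.4))
W=pts("scene",d)
for r in manip.cut_out("ram","scene")[:2]:
    w=W[r["mask"]&(d>0)]; print(r["score"],r["position"],np.percentile(w,[3,50,97],axis=0)[:,2])
E
```

```text
clock: 4.95
eef_pos: [521.2, 25.0, 276.8]
eef_rot: [3.141, 0.0, 1.253]
wrist_force: [1.9, -5.7, 0.6]
finger_gap: 13.4
finger_force: 25.0
4.95 [3.14093652e+00 4.88176774e-04 1.25330347e+00] [-0.99359179 -0.10770925  0.09308417] 13.427185503442011
0.89 [401.7, 171.4] [ 64.71157598  98.57581627 131.85698894]
0.25 [275.8, 187.7] [ 84.89180996  94.55947022 104.39103058]
```

View pics/s2.png

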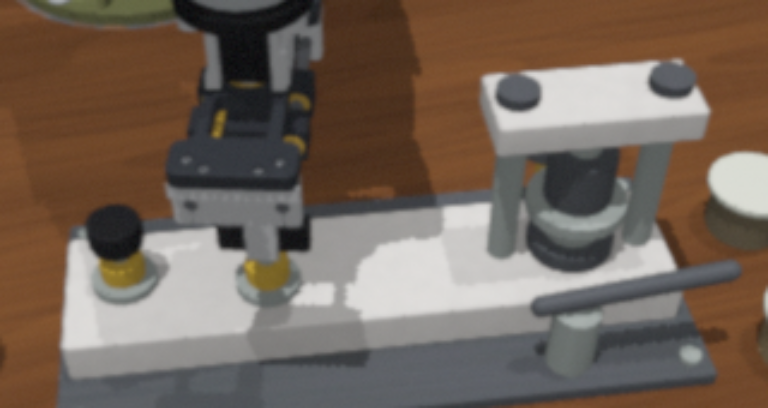

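The gripper has turned 0.785 rad, and the crop shows the fingers on the T-bar with the knob clear of them. The ram's platen (580,200) still stands above its base. Next I'll wait and watch the ram's height.

```bash
cat > ram.py <<'E'
from h import *
im,d=manip.camera("scene"); W=pts("scene",d); r=manip.cut_out("ram","scene")[0]
w=W[r["mask"]&(d>0)]; print(manip.read_state()["clock"],r["score"],r["position"],np.percentile(w,[3,50,97],axis=0)[:,2])
g=cv2.cvtColor(im,cv2.COLOR_RGB2GRAY).astype(float)[150:212,396:404].mean(1); print(g.astype(int))
cv2.imwrite("pics/ram_last.png",cv2.resize(im[90:260,160:480,::-1],None,fx=2.4,fy=2.4))
E
Z='{"slide":[[0,0,0]],"turn":[0],"claw":[0.05]}'
python3 ram.py
python3 -m creep '{"slide":[[0,0,0],[0,0,0],[0,0,0],[0,0,0],[0,0,0],[0,0,0],[0,0,0],[0,0,0]],"turn":[0,0,0,0,0,0,0,0],"claw":[0.05,0.05,0.05,0.05,0.05,0.05,0.05,0.05]}' >/dev/null
python3 ram.py
python3 -m creep '{"slide":[[0,0,0],[0,0,0],[0,0,0],[0,0,0],[0,0,0],[0,0,0],[0,0,0],[0,0,0]],"turn":[0,0,0,0,0,0,0,0],"claw":[0.05,0.05,0.05,0.05,0.05,0.05,0.05,0.05]}' >/dev/null
python3 ram.py
python3 -m creep '{"slide":[[0,0,0],[0,0,0],[0,0,0],[0,0,0],[0,0,0],[0,0,0],[0,0,0],[0,0,0]],"turn":[0,0,0,0,0,0,0,0],"claw":[0.05,0.05,0.05,0.05,0.05,0.05,0.05,0.05]}' >/dev/null
python3 ram.py
```

```text
5.15 0.61 [400.2, 170.7] [ 61.31188825  96.45881489 131.16924262]
[141 135 112  91  81  73  61  51  48  48  47  48  49  48  49  51  53  55
  55  56  56  58  58  57  58  57  58  57  57  64 102 144 157 161 168 167
 142 120 114 111 104  95  85  65  53  50  51  59  66  61  58  57  66 122
 180 197 206 211 211 198 156 115]
6.25 0.6 [209.1, 189.5] [ 45.45181452  99.41200961 101.9909821 ]
[141 135 114  96  91  91  91  90  89  85  75  60  51  48  48  52  59  58
  56  55  56  56  57  57  57  57  57  58  58  59  58  58  56  59  81 124
 150 159 166 171 160 131 115 113 105  74  53  50  50  51  55  56  65 121
 180 198 206 211 211 198 156 114]
7.35 0.89 [400.8, 176.3] [ 64.94924604  88.56821969 122.910129  ]
[141 136 114  97  94  95  95  93  93  92  92  91  91  87  78  61  50  50
  54  67  69  61  56  55  56  57  57  57  57  57  57  58  58  57  57  57
  56  61  97 143 156 162 170 168 145 120 113 108  85  59  49  50  58 111
 172 195 207 211 211 198 156 114]
8.45 0.85 [402.9, 177.3] [ 65.64311607  89.04873379 123.01829259]
[142 136 113  97  93  95  95  94  93  92  92  92  90  87  77  61  50  49
  54  66  69  62  57  56  56  57  57  57  57  58  58  58  58  57  58  56
  57  60  97 143 156 162 169 168 146 121 114 107  85  59  50  49  58 111
 172 196 206 211 211 198 157 114]
```

The ram profile is the same at 7.35 s and 8.45 s, so the ram has stopped with the valve open. I'll check the total travel, then release.

```bash
python3 - <<'E'
import cv2
g=cv2.imread("pics/scene0.png",0).astype(float)[150:212,396:404].mean(1); print(g.astype(int))
E
python3 -m creep '{"slide":[[0,0,0],[0,0,0],[0,0,0],[0,0,0],[0,0,0],[0,0,0],[0,0,0],[0,0,0]],"turn":[0,0,0,0,0,0,0,0],"claw":[0.25,0.4,0.5,0.5,0.5,0.5,0.5,0.5]}'
```

```text
[141 134 107  75  56  48  47  48  48  48  48  47  47  48  50  52  53  54
  54  56  56  58  57  57  56  56  57  70 108 145 156 161 168 164 140 119
 114 110 101  95  93  92  84  64  52  51  56  70  69  61  57  56  65 121
 179 197 205 211 210 197 155 114]
clock: 9.45
eef_pos: [521.1, 25.3, 276.7]
eef_rot: [3.142, -0.0, 1.254]
wrist_force: [-0.5, -0.2, 0.7]
finger_gap: 47.0
finger_force: 0.0
```

```bash
python3 -m creep '{"slide":[[0,0,-0],[0,0,1],[0,0,2],[0,0,3],[0,0,4],[0,0,3],[0,0,0],[0,0,0]],"turn":[0,0,0,0,0,0,0,0],"claw":[0.5,0.5,0.5,0.5,0.5,0.5,0.5,0.5]}'
python3 ram.py
python3 - <<'E'
from h import *
cal=manip.calibration("wrist"); im,d=manip.camera("wrist"); W=pts("wrist",d,cal)
cv2.imwrite("pics/w3.png",im[:,:,::-1])
for r in manip.cut_out("release_grip","wrist")[:1]:
    w=W[r["mask"]&(d>0)]; t=w[(w[:,2]>98)&(w[:,2]<112)][:,:2].astype(np.float32)
    print(r["score"],cv2.minAreaRect(t)); e=np.linalg.eigh(np.cov(t.T))[1][:,1]; print(np.degrees(np.arctan2(e[1],e[0]))%180)
E
```

```text
clock: 10.45
eef_pos: [520.9, 25.3, 406.1]
eef_rot: [-3.141, 0.0, 1.254]
wrist_force: [-0.3, 0.5, 0.5]
finger_gap: 47.2
finger_force: 0.0
10.55 0.62 [399.2, 177.9] [ 65.21913777  88.69715852 123.1747067 ]
[141 136 113  98  94  96  95  94  93  93  92  92  91  87  77  60  51  49
  55  67  69  61  56  57  57  57  56  58  58  57  57  58  58  57  57  57
  56  61  98 143 157 162 170 168 146 121 114 107  85  59  50  50  57 112
 172 196 207 212 211 199 156 114]
0.79 ((521.326171875, 25.990142822265625), (58.766109466552734, 13.985454559326172), 72.30716705322266)
72.18953879103705
```

View pics/ram_last.png

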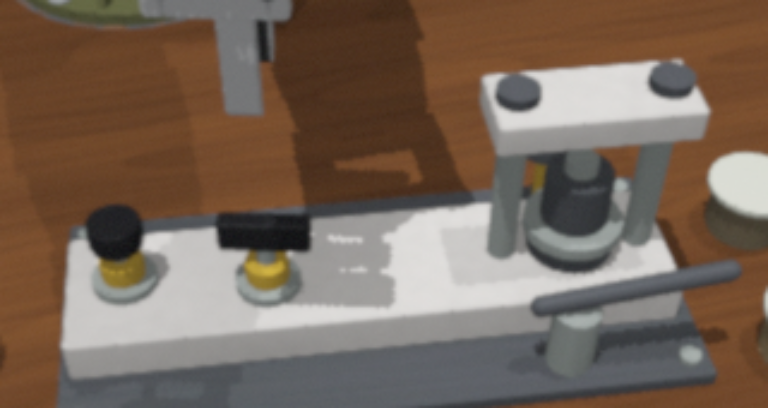

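The bar at (264,231) now lies at 72.3°, which is 45.4° from where it started. The platen (575,225) is seated on its base and no longer moving. The gripper is clear of everything, and the knob (116,235) is as it was found.

```bash
python3 -c "from cell import manip; print(manip.sign_off())"
```

```text
the job is handed in; nothing more can be done
None
```

The release valve was opened about 45° counter-clockwise and left open, the ram sank slowly until it stopped fully down, the gauge knob was not touched, and the gripper let go and moved clear before I handed the job in at about 10.6 s.

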